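# Slide the battery box into its bay and switch it on

## Task

Push the tall battery box across the table, low near its black foot so that it slides instead of tipping, until it is fully home against the back fence of the yellow bay. Only then press the green button on top of the box right down and let go. Only push and press: do not lift or carry the box, and leave the loose things nearby alone.

Things in the scene. Friction and masses are not known exactly. Their poses are not given: they have to be found in the camera images.
- battery_box: Tall heavy grey box, 0.6 to 1 kg, loose. Origin: centre of its underside; x level, towards the bay, y left, z up. Black foot 70 mm (x) by 86 mm (y), 25 mm high, sticking out 7 mm all round beyond the grey body, 56 by 72 mm; black lid 62 by 78 mm, top 150 mm above the table. Pushed at the foot it slides (about 3 to 7 N), pushed high up it tips.
- power_button_top (a point): Centre of the top face of the green round push button (26 mm across, in a 42 mm grey collar 12 mm high) on the middle of the box's lid; 168 mm above the table. Pressed straight down, 6 mm of travel, about 5 N for full travel; it springs back.
- power_button (a joint): Travel of the green button in m: 0 out, 0.006 right down.
- bay: Fixed yellow U-shaped bay, no floor, open towards the robot. Origin: on the table where the centre of the box's underside stands when home; x points into the bay (the way to push), y left. Fences 25 mm high, 12 mm thick; inner faces: back x = +35 mm, sides y = +-47 mm from x = +35 to -12 mm (4 mm play each side), then flaring out to about y = +-71 mm at x = -56 mm.
- meter: Black hand multimeter, 133 x 68 x 33 mm, loose bystander. Origin: centre of its underside.
- blue_capacitor: White plug block with a blue cylinder on top, 17 x 34 x 40 mm, loose bystander on the 20 mm high white plug board right of the box. Origin: centre of its underside.
- lamp_plug: White and clear plug block with a small lamp on top, 18 x 34 x 46 mm, loose bystander on the table right of the bay. Origin: centre of its underside.
- black_plug: Small black T-shaped plug, 9 x 28 x 17 mm, loose bystander on the 20 mm high white plug board right of the box. Origin: centre of its underside.
Mind the look-alikes: they are no part of the job. Several things have the shape of the battery_box; the one meant has the colours described above.

How it is judged:
On the way, in this order (a step that is already met when the one before it is completed fails the run):
1. the battery box stands upright and fully home in the bay (x of battery_box in the frame of bay above -0.005 m and y of battery_box in the frame of bay between -0.008 and 0.008 m and angle between the x axis of battery_box and the x axis of bay, either way round below 0.08 rad and angle between battery_box's own z axis and vertical below 0.03 rad and value of joint power_button below 0.001 m), for 0.2 s.
2. the green button is pressed down (value of joint power_button above 0.0045 m), for 0.05 s.
At the end, for the whole second after the job is handed in: The box stands upright (within 0.03 rad), at rest and fully home: within 5 mm of the back fence, within 8 mm of the bay's middle and within 0.08 rad of square; the button has been pressed at least 4.5 mm and is out again (all of step 1 and linear speed of battery_box below 0.01 m/s); the robot touches nothing.
It fails at once if the box is tipped by more than 0.12 rad (angle between battery_box's own z axis and vertical above 0.12 rad).
It fails at once if the box is lifted or carried (height (world z) of battery_box above 0.008 m).
It fails at once if the button is pressed before the box is home (value of joint power_button above 0.0025 m and x of battery_box in the frame of bay below -0.008 m).
It fails at once if a loose thing nearby is moved more than 15 mm (distance of any of meter, blue_capacitor, lamp_plug, black_plug from where it was at the start of the episode above 0.015 m).
It also fails if it takes over 51 s, if anything falls off the work surface, if the arm or the gripper's body presses on something with over 40 N, if the wrist force passes 120 N, or if a joint passes its speed limit or range.

## Robot

A 6-joint arm with a two-finger parallel gripper is mounted at the origin on a cart in front of the work surface, level with it; the furniture and walls round the work are solid. World frame = base frame: x ahead of the robot, y to its left, z up, the work surface at z = 0. Lengths are in m, angles in rad, forces in N, time in s.
With the tool pointing down it reaches from about 0.35 to 1 m from the base axis. Payload 7.1 kg.
Tool frame: the origin (TCP) lies at the very end of the fingers, on their centre line; the grasp point (between the pads) lies 19 mm behind it (manip.grasp_offset is the distance from the TCP to the grasp point, in m); x points along the fingers, z is the direction in which the jaws open and shut, and the axes are right-handed (so a half turn about x gives the same grasp; the last joint's range is limited). The gripper opens to 85 mm and grips with 20 to 120 N. Pads are 22 mm wide; open, the fingers measure 114 mm over their backs; the gripper's body (76 mm by 85 mm) begins 54 mm behind the grasp point. The pads swing forward as they close: fully open they stand 13 mm farther back than shut.
Start: joints at [1.283, 0.423, 1.63, -0, 1.089, -0.019], TCP at [0.166, 0.603, 0.231] pointing down, gripper open.
Joint ranges: [-3, 3], [-0.9, 2.11], [0.09, 2.58], [-1.31, 4.45], [0.11, 2.69], [-2.54, 2.54]. Speed limits (rad/s): [2.39, 2.39, 3.01, 3.14, 3.14, 3.14].

## Interface

Orientations are given as a rotation vector (axis times angle).
In Python, from cell import manip gives the robot as it stands.
- The arm moves only by the shell command python3 -m creep 'ROWS'. ROWS is JSON, one flat list of numbers, 7 for each row, row after row: the turn, a rotation vector about the world's x, y, z in degrees, then the shift along the world's x, y, z in m, then the opening, from 0 (shut) to 1 (fully open). A call has 1 to 8 rows; each row shifts and turns the pose as measured when the row begins; what a row does not reach is not made up. A row lasts 1/10 s, in which the tool goes at most 50 mm and 8.59 degrees, less where a joint would pass 70% of its speed; a pose out of reach is approached as far as the arm can. A call with a gripper value outside its range is refused whole. The fingers move at their own pace and stop on an object; the grip force is fixed at half the most. Time passes only in rows, so rows that do not move let the fingers close. It gives the time, the measured TCP pose, the force and the opening at its end, in the units of the state.
- manip.read_state(): the state, without advancing time (a new reading comes with each control period).
- manip.snapshot(name): name is "scene" or "top"; returns (picture, depth): 400x640x3 uint8, red, green, blue; 400x640 float32, m along the optical axis (not along the pixel's ray), 0 where there is no reading.
- manip.get_calibration(name): a dict with "fx", "fy", "cx", "cy" (pixels), "dist_coeffs" ([k1, k2, p1, p2, k3] as OpenCV has them; the pictures are not rectified), "rvec" (rotation vector, rad) and "tvec" (3), from world to camera coordinates, as OpenCV has them. Camera axes: x right, y down, z forward; pixel columns grow to the right and rows downward; lengths in m; the calibration is good to about 2 mm. A picture is of the moment at which its call begins. get_calibration takes no time and is no camera call.
- manip.sign_off(): hands the job in, once; it reports no verdict.
The state is a dict: "time_s": time; "joints": joint angles; "joint_vel": joint speeds; "tau": joint torques, N m; "ee_pos": TCP position; "ee_rot": TCP orientation; "contact_force": force on the tool from outside, world axes, zero at the start; "moment": the same for the moment, N m; "width": opening from 0.0 (shut) to 1.0 (fully open).
Only numpy, scipy, OpenCV 4.12 (cv2) and the standard library are available. Lean on these libraries where they do the work, as an engineer would, in place of code of your own. Each camera call takes 0.05 s, during which the arm holds its last target.

## Working session

There is one attempt and no reset: what is moved stays moved. The work goes in short steps, Python scripts to look and compute and a shell command to move; the robot and the scene stay as the last step left them, time stands still between calls to the robot, and variables do not carry over. Pictures are saved under pics/ and viewed, and the job is handed in when it is done.

```bash
ls; mkdir -p pics; python3 - <<'E'
from cell import manip
import cv2,numpy as np
for n in("scene","top"):
    p,d=manip.snapshot(n)
    cv2.imwrite(f"pics/{n}0.png",p[:,:,::-1]); np.save(f"pics/{n}0d.npy",d); np.save(f"pics/{n}0.npy",p)
    c=manip.get_calibration(n); print(n,c)
s=manip.read_state(); print({k:np.round(v,3) for k,v in s.items()})
E
```

```text
pics
scene {'fx': 385.06670831371645, 'fy': 385.06670831371645, 'cx': 317.0383228706608, 'cy': 196.93276006998866, 'dist_coeffs': array([-0.04073991,  0.        ,  0.        ,  0.        ,  0.        ]), 'rvec': array([ 2.16002573, -0.93111972,  0.41080864]), 'tvec': array([-0.29847852,  0.36068249,  0.71581498])}
top {'fx': 506.68867246577656, 'fy': 506.68867246577656, 'cx': 324.66186238005645, 'cy': 203.85157915078685, 'dist_coeffs': array([-0.02507092,  0.        ,  0.        ,  0.        ,  0.        ]), 'rvec': array([ 2.19182504, -2.00873918,  0.21814787]), 'tvec': array([0.0095477 , 0.52197209, 1.41691804])}
{'time_s': np.float64(0.1), 'joints': array([ 1.283,  0.424,  1.631, -0.   ,  1.089, -0.019]), 'joint_vel': array([ 0.   , -0.001, -0.001, -0.001, -0.   ,  0.   ]), 'tau': array([ 1.0000e-03, -5.5842e+01, -2.8244e+01, -0.0000e+00,  3.0000e-03,
       -0.0000e+00]), 'ee_pos': array([0.166, 0.602, 0.231]), 'ee_rot': array([-1.01 ,  1.326,  1.008]), 'contact_force': array([-0.765,  1.173, -0.715]), 'moment': array([-0.034,  0.032, -0.044]), 'width': np.float64(0.999)}
```

View pics/scene0.png

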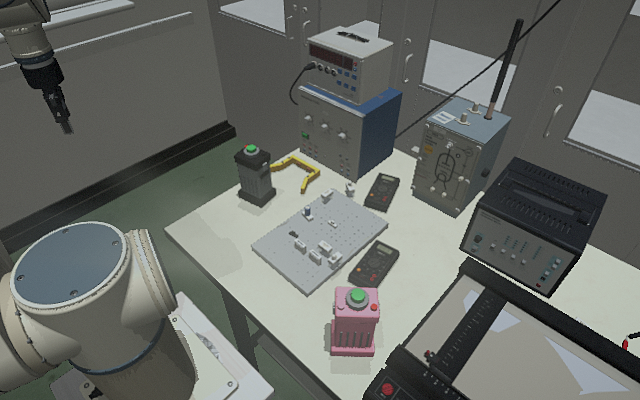

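View pics/top0.png

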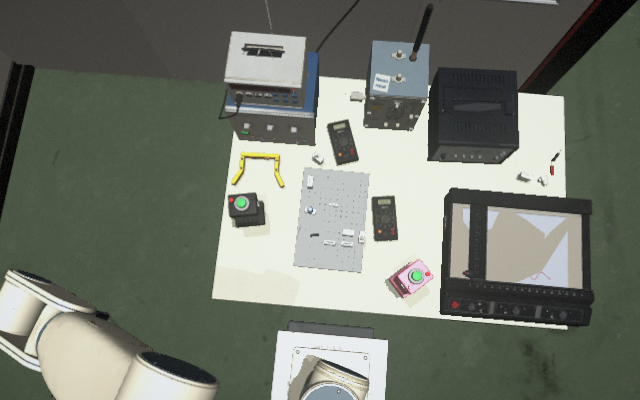

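Candidates for the box are the grey and black one at scene (255,172) / top (243,205), and a pink look-alike at scene (357,320) / top (411,278). By the colours described it is the grey one. I'll check that in a close crop and measure.

```bash
cat > h.py <<'E'
import numpy as np,cv2
from cell import manip
def cal(n):
    c=manip.get_calibration(n);K=np.array([[c['fx'],0,c['cx']],[0,c['fy'],c['cy']],[0,0,1]])
    R=cv2.Rodrigues(np.array(c['rvec']))[0];return K,np.array(c['dist_coeffs']),R,np.array(c['tvec'])
def plane(n,uv,z):
    K,D,R,t=cal(n);p=cv2.undistortPoints(np.array(uv,float).reshape(-1,1,2),K,D)[:,0]
    r=np.c_[p,np.ones(len(p))]@R;o=-R.T@t
    return o+r*((z-o[2])/r[:,2])[:,None]
def proj(n,P):
    K,D,R,t=cal(n);return cv2.projectPoints(np.array(P,float).reshape(-1,1,3),cv2.Rodrigues(R)[0],t,K,D)[0][:,0]
def cloud(n,d):
    K,D,R,t=cal(n);v,u=np.mgrid[:400,:640]
    p=cv2.undistortPoints(np.c_[u.ravel(),v.ravel()].astype(float).reshape(-1,1,2),K,D)[:,0]
    X=(np.c_[p,np.ones(len(p))]*d.ravel()[:,None]-t)@R
    return X.reshape(400,640,3)
E
python3 - <<'E'
from h import *
a=np.load('pics/top0.npy');s=np.load('pics/scene0.npy')
c1=cv2.resize(a[130:250,210:350],None,fx=5,fy=5,interpolation=cv2.INTER_CUBIC)[:, :, ::-1]
c2=cv2.resize(s[130:240,225:365],None,fx=5,fy=5,interpolation=cv2.INTER_CUBIC)[:, :, ::-1]
cv2.imwrite('pics/c1.png',c1);cv2.imwrite('pics/c2.png',c2)
for n,z in(('top',.168),('scene',.168)):
    im=np.load(f'pics/{n}0.npy');hsv=cv2.cvtColor(im,cv2.COLOR_RGB2HSV)
    m=cv2.inRange(hsv,(45,120,80),(80,255,255));k,l,st,ce=cv2.connectedComponentsWithStats(m)
    X=cloud(n,np.load(f'pics/{n}0d.npy'))
    for i in range(1,k):
        if st[i,4]>30: print(n,st[i],ce[i],plane(n,ce[i],z),np.median(X[l==i],0))
    m=cv2.inRange(hsv,(20,150,120),(35,255,255));k,l,st,ce=cv2.connectedComponentsWithStats(m)
    for i in range(1,k):
        if st[i,4]>30: print('y',n,st[i],ce[i])
E
```

```text
top [237 199   9   8  60] [241.  202.5] [[0.47890681 0.27706292 0.168     ]] [0.47801147 0.27570173 0.17132039]
top [412 272  10   8  64] [416.5 275.5] [[ 0.32506682 -0.20237404  0.168     ]] [ 0.32472657 -0.20189573  0.17184302]
y top [232 153  47  31 237] [253.45991561 161.907173  ]
y top [275 170   9  17  50] [278.58 178.  ]
scene [247 145   9   6  45] [250.82222222 147.44444444] [[0.47932456 0.27865519 0.168     ]] [0.4779802  0.27590951 0.17000136]
```

View pics/c1.png

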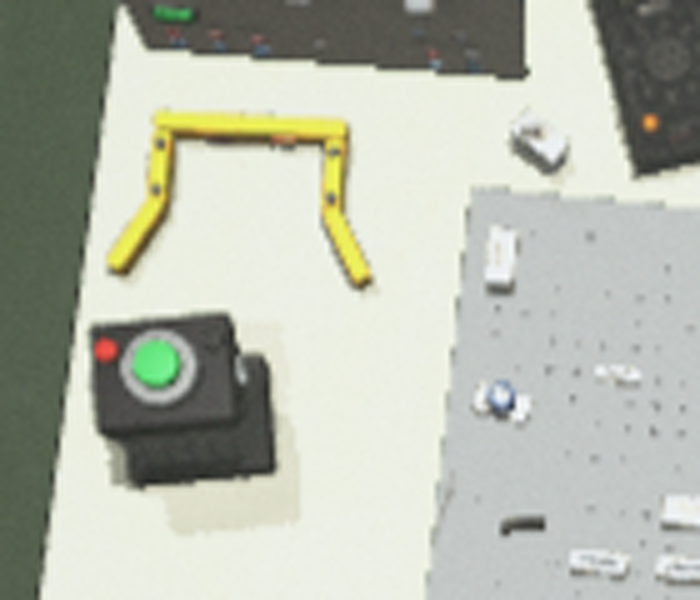

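View pics/c2.png

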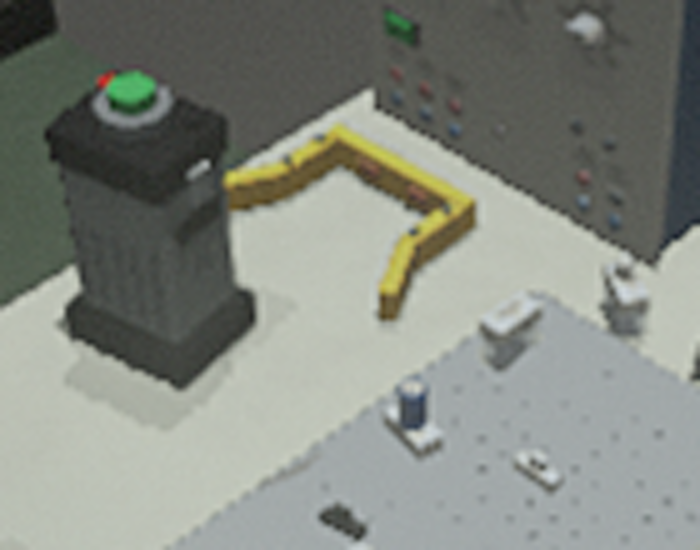

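The crops show the grey box with a black foot and lid and a green button at top px (241,202), scene px (251,147). The bay is ahead of it, with its back fence at about top px (260,155). Next I need the bay pose and the box yaw.

```bash
python3 - <<'E'
from h import *
im=np.load('pics/top0.npy');X=cloud('top',np.load('pics/top0d.npy'));hsv=cv2.cvtColor(im,cv2.COLOR_RGB2HSV)
def g(u,v): return ((np.array([u,v])+.5)/5-.5)+np.array([210,130])
# bay
m=cv2.inRange(hsv,(18,120,90),(38,255,255))>0
m[:, :220]=0;m[:,300:]=0
P=X[m];print('z yellow',np.percentile(P[:,2],[5,25,50,75,95]))
v,u=np.nonzero(m);W=plane('top',np.c_[u,v],.025)
k=P[:,2]>.015
W=W[k];print(len(W))
rect=cv2.minAreaRect(W[:,:2].astype(np.float32));print(rect,cv2.boxPoints(rect))
# corners by hand: outer back corners, inner back corners, leg tips
for name,q in dict(outL=(155,112),outR=(348,122),frontinL=(173,137),frontinR=(326,140),kneeL=(150,200),kneeR=(326,215),kneeLi=(172,200),kneeRi=(326,213),tipL=(118,272),tipR=(360,285)).items():
    print(name,plane('top',[g(*q)],.025).round(4))
# lid
n=(abs(X[...,2]-.150)<.008);n[:,:200]=0;n[:,300:]=0;n[:180]=0;n[250:]=0
v,u=np.nonzero(n);L=plane('top',np.c_[u,v],.15)
r=cv2.minAreaRect(L[:,:2].astype(np.float32));print('lid',len(L),r);print(cv2.boxPoints(r))
for q in [(92,326),(228,314),(237,416),(104,436)]: print(plane('top',[g(*q)],.150).round(4))
# foot visible corners (top z=.025)
for q in [(264,356),(273,470),(130,486)]: print('foot',g(*q),plane('top',[g(*q)],.025).round(4),plane('top',[g(*q)],0).round(4))
# fence edges by fits: back fence rows
E
```

```text
z yellow [0.01091878 0.02000419 0.02351094 0.02577837 0.02926927]
340
((0.6173557639122009, 0.26336371898651123), (0.09935609996318817, 0.15444307029247284), 1.3614323139190674) [[0.565857   0.33938313]
 [0.5695265  0.18498369]
 [0.66885453 0.18734431]
 [0.66518503 0.34174377]]
outL [[0.665  0.3247 0.025 ]]
outR [[0.6688 0.2068 0.025 ]]
frontinL [[0.6501 0.3118 0.025 ]]
frontinR [[0.6563 0.2189 0.025 ]]
kneeL [[0.6094 0.3208 0.025 ]]
kneeR [[0.6093 0.2138 0.025 ]]
kneeLi [[0.6106 0.3076 0.025 ]]
kneeRi [[0.6105 0.2139 0.025 ]]
tipL [[0.5631 0.3344 0.025 ]]
tipR [[0.5677 0.1887 0.025 ]]
lid 465 ((0.4788106083869934, 0.2769341766834259), (0.06319758296012878, 0.07828860729932785), 10.828540802001953)
[[0.44042042 0.309445  ]
 [0.45512852 0.2325504 ]
 [0.5172008  0.24442336]
 [0.50249267 0.32131797]]
[[0.501  0.3186 0.15  ]]
[[0.5141 0.2452 0.15  ]]
[[0.458  0.2337 0.15  ]]
[[0.4407 0.3042 0.15  ]]
foot [262.4 200.8] [[0.5193 0.2411 0.025 ]] [[0.5247 0.2448 0.    ]]
foot [264.2 223.6] [[0.4513 0.228  0.025 ]] [[0.4555 0.2314 0.    ]]
foot [235.6 226.8] [[0.4344 0.311  0.025 ]] [[0.4383 0.3158 0.    ]]
```

```bash
cat >> h.py <<'E'
from scipy.spatial.transform import Rotation as Rot
def tgt(az,th,flip=1):
    """fingers' direction: azimuth az(deg) heading, th(deg) from vertical; tool z horizontal"""
    a,t=np.radians(az),np.radians(th)
    x=np.array([np.cos(a)*np.sin(t),np.sin(a)*np.sin(t),-np.cos(t)]);z=flip*np.array([-np.sin(a),np.cos(a),0]);
    return Rot.from_matrix(np.c_[x,np.cross(z,x),z])
def need(az,th,flip,pos=None):
    s=manip.read_state();R=Rot.from_rotvec(s['ee_rot'])
    d=np.degrees((tgt(az,th,flip)*R.inv()).as_rotvec());print('turn',d.round(1),np.linalg.norm(d).round(1),'shift',None if pos is None else (np.array(pos)-s['ee_pos']).round(4))
E
python3 - <<'E'
from h import *
s=manip.read_state();print(Rot.from_rotvec(s['ee_rot']).as_matrix().round(3))
for az in(-88,2):
  for f in(1,-1): need(az,40,f)
im=np.load('pics/scene0.npy');hsv=cv2.cvtColor(im,cv2.COLOR_RGB2HSV);X=cloud('scene',np.load('pics/scene0d.npy'))
# crop2 corners of bay at z=.025
def g(u,v): return ((np.array([u,v])+.5)/5-.5)+np.array([225,130])
for n,q in dict(outL=(334,123),outR=(475,203),inL=(330,142),inR=(441,204),tipR=(388,292)).items(): print(n,plane('scene',[g(*q)],.025).round(4))
# depth points yellow tops, both views
for n in('top','scene'):
    im=np.load(f'pics/{n}0.npy');hsv=cv2.cvtColor(im,cv2.COLOR_RGB2HSV);X=cloud(n,np.load(f'pics/{n}0d.npy'))
    m=cv2.inRange(hsv,(18,120,90),(38,255,255))>0; P=X[m]; P=P[(P[:,0]>.5)&(P[:,1]>.15)&(P[:,1]<.4)&(P[:,2]>.020)]
    b=P[(P[:,1]>.225)&(P[:,1]<.305)]; b=b[b[:,0]>.63]
    f=np.polyfit(b[:,1],b[:,0],1);print(n,'back line x=',f,'mid at y .264',np.polyval(f,.264),'yaw',np.degrees(np.arctan(-f[0])))
    q=P[(P[:,0]>.612)&(P[:,0]<.645)];print(' legs y',np.median(q[q[:,1]>.264][:,1]),np.median(q[q[:,1]<.264][:,1]))
print(plane('top',[(222,200)],0))
print(proj('top',[[.620,.2635,0]]))
E
```

```text
[[-0.    -0.964  0.266]
 [-0.001  0.266  0.964]
 [-1.     0.    -0.001]]
turn [-33.5 -26.5 -69.4] 81.5 shift None
turn [-28.6  36.4 102.4] 112.4 shift None
turn [ -4.6 -39.9  16.7] 43.5 shift None
turn [  56.2   -6.7 -153.6] 163.7 shift None
outL [[0.662  0.3253 0.025 ]]
outR [[0.6643 0.2054 0.025 ]]
inL [[0.6465 0.3128 0.025 ]]
inR [[0.6495 0.2196 0.025 ]]
tipR [[0.5709 0.1862 0.025 ]]
top back line x= [-0.04669759  0.67404104] mid at y .264 0.6617128758453167 yaw 2.6736325260268883
 legs y 0.3177682769418988 0.21179527948863358
scene back line x= [-0.03982592  0.67016949] mid at y .264 0.6596554518423897 yaw 2.280651833653256
 legs y 0.31509213099075606 0.20991434143280568
[[0.51652763 0.36725267 0.        ]]
[[259.87329954 170.13659712]]
```

```bash
python3 - <<'E'
from h import *
need(-88,35,1,[.482,.41,.12])
E
```

```text
turn [-29.3 -23.2 -70.2] 79.5 shift [ 0.3162 -0.1921 -0.1107]
```

```bash
python3 -m creep '[-2.9,-2.3,-7,0.032,-0.019,-0.011,0.3, -2.9,-2.3,-7,0.032,-0.019,-0.011,0.3, -2.9,-2.3,-7,0.032,-0.019,-0.011,0.3, -2.9,-2.3,-7,0.032,-0.019,-0.011,0.3, -2.9,-2.3,-7,0.032,-0.019,-0.011,0.3, -2.9,-2.3,-7,0.032,-0.019,-0.011,0.3]'; python3 - <<'E'
from h import *
need(-88,35,1,[.482,.41,.12]); print(manip.read_state()['joints'].round(2))
E
```

```text
time_s: 0.7
ee_pos: [0.36, 0.4852, 0.1636]
ee_rot: [-0.725, 1.499, 0.106]
contact_force: [-0.1, -0.2, -0.2]
width: 0.298
turn [-11.3  -8.8 -27.1] 30.6 shift [ 0.122  -0.0752 -0.0436]
[ 1.05  0.6   1.56 -0.29  1.27  0.64]
```

```bash
python3 -m creep '[-2.9,-2.2,-6.8,0.03,-0.018,-0.011,0.3, -2.9,-2.2,-6.8,0.03,-0.018,-0.011,0.3, -2.9,-2.2,-6.8,0.03,-0.018,-0.011,0.3, -2.6,-2.2,-6.7,0.03,-0.018,-0.011,0.3, 0,0,0,0,0,0,0.3]'; python3 - <<'E'
from h import *
need(-88,35,1,[.482,.37,.01]); print(manip.read_state()['joints'].round(2))
p,d=manip.snapshot('scene');cv2.imwrite('pics/s1.png',cv2.resize(p[80:280,180:400],None,fx=3.5,fy=3)[:,:,::-1])
E
```

```text
time_s: 1.2
ee_pos: [0.4861, 0.4067, 0.1134]
ee_rot: [-0.495, 1.508, -0.483]
contact_force: [-0.6, -0.1, -0.4]
width: 0.295
turn [0.8 0.2 1.5] 1.7 shift [-0.0041 -0.0367 -0.1034]
[ 0.86  0.81  1.38 -0.4   1.46  1.  ]
```

View pics/s1.png

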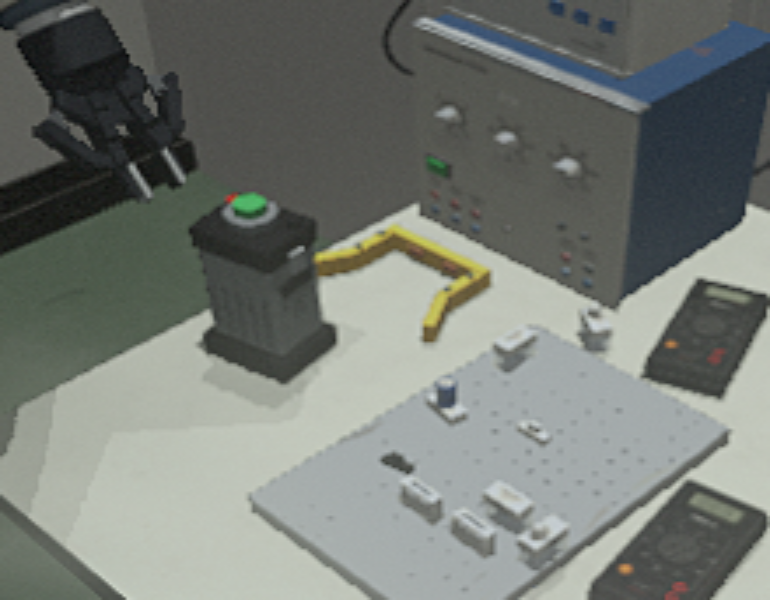

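The crop shows the gripper left of the box with its jaws along x, fingertips at about (160,180), and the box untouched at (265,290). Now I'll go down beside the foot.

```bash
python3 -m creep '[0.8,0.2,1.5,-0.004,-0.01,-0.03,0.3, 0,0,0,0,-0.01,-0.03,0.3, 0,0,0,0,0,-0.03,0.3, 0,0,0,0,0,-0.011,0.3, 0,0,0,0,0,0,0.3]'; python3 - <<'E'
from h import *
need(-88,35,1,[.482,.345,.01])
E
```

```text
time_s: 1.75
ee_pos: [0.4779, 0.3902, 0.0122]
ee_rot: [-0.507, 1.506, -0.435]
contact_force: [-0.1, -0.9, -0.6]
width: 0.303
turn [-0.5 -0.1 -0.7] 0.8 shift [ 0.0041 -0.0452 -0.0022]
```

```bash
python3 -m creep '[-0.5,0,-0.7,0.004,-0.02,-0.002,0.3, 0,0,0,0,-0.02,0,0.3, 0,0,0,0,-0.005,0,0.3, 0,0,0,0,-0.004,0,0.3, 0,0,0,0,-0.004,0,0.3, 0,0,0,0,-0.004,0,0.3]'; python3 - <<'E'
from h import *
need(-88,35,1,[.482,.3107,.01])
p,d=manip.snapshot('scene');cv2.imwrite('pics/s2.png',cv2.resize(p[100:220,210:350],None,fx=5,fy=5)[:,:,::-1])
E
```

```text
time_s: 2.35
ee_pos: [0.4844, 0.3335, 0.0163]
ee_rot: [-0.5, 1.502, -0.447]
contact_force: [-0.8, -0.5, 0.7]
width: 0.303
turn [-0.3  0.3 -0.1] 0.4 shift [-0.0024 -0.0228 -0.0063]
```

View pics/s2.png

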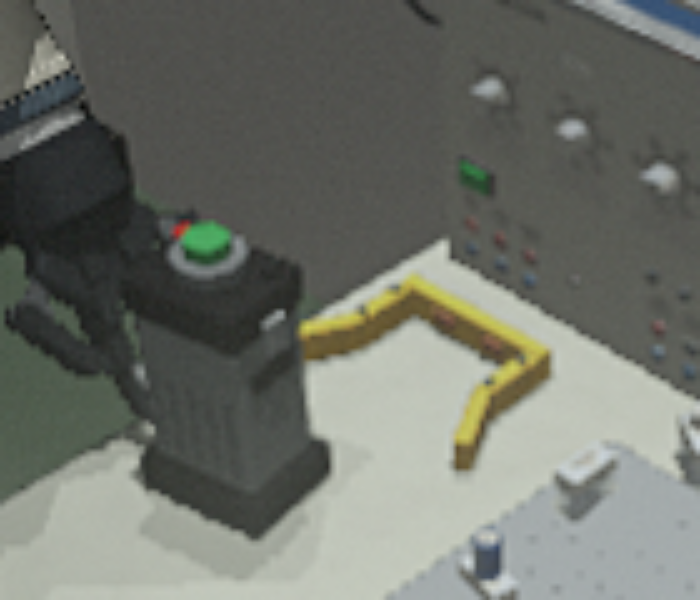

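```bash
python3 -m creep '[0,0,0,-0.002,0.008,-0.004,0.3, 0,0,0,0,0,-0.004,0.3, 0,0,0,0,0,0,0.3]'; python3 - <<'E'
from h import *
need(-88,35,1,[.482,.3107,.01])
E
```

```text
time_s: 2.7
ee_pos: [0.4823, 0.3424, 0.0077]
ee_rot: [-0.5, 1.502, -0.447]
contact_force: [0.6, -0.2, -0.7]
width: 0.298
turn [-0.3  0.3 -0.1] 0.4 shift [-0.0003 -0.0317  0.0023]
```

```bash
python3 -m creep '[0,0,0,0,-0.006,0.001,0.3, 0,0,0,0,-0.005,0,0.3, 0,0,0,0,-0.004,0,0.3, 0,0,0,0,-0.004,0,0.3]'; python3 -m creep '[0,0,0,0,-0.004,0,0.3]';  python3 - <<'E'
from h import *
need(-88,35,1,[.482,.3107,.01])
E
```

```text
time_s: 3.1
ee_pos: [0.483, 0.3245, 0.0083]
ee_rot: [-0.499, 1.5, -0.442]
contact_force: [0.2, 3.1, -1.0]
width: 0.299
time_s: 3.2
ee_pos: [0.4834, 0.3206, 0.0083]
ee_rot: [-0.498, 1.499, -0.441]
contact_force: [1.5, 3.7, -1.1]
width: 0.298
turn [-0.6  0.4 -0.3] 0.8 shift [-0.0014 -0.0099  0.0017]
```

```bash
python3 -m creep '[-0.5,0.3,-0.3,-0.001,-0.004,0,0.3, 0,0,0,0,-0.003,0.001,0.3, 0,0,0,0,-0.003,0,0.3]';  cat >> h.py <<'E'
B=np.array([.6195,.2635]);BY=2.0
def boxpose(tag,show=True):
    p,d=manip.snapshot('top');X=cloud('top',d);hsv=cv2.cvtColor(p,cv2.COLOR_RGB2HSV)
    m=cv2.inRange(hsv,(45,120,80),(80,255,255));m[:,340:]=0;m[:140]=0
    k,l,st,ce=cv2.connectedComponentsWithStats(m)
    if k>1:
        i=1+np.argmax(st[1:,4]);b=plane('top',ce[i],.168)[0]
        n=abs(X[...,2]-.150)<.008;n&=(np.hypot(X[...,0]-b[0],X[...,1]-b[1])<.055)
        dark=hsv[...,2]<90
        n&=dark
        v,u=np.nonzero(n);L=plane('top',np.c_[u,v],.15)
        r=cv2.minAreaRect(L[:,:2].astype(np.float32));q=cv2.boxPoints(r)
        e=q[1]-q[0];a=np.degrees(np.arctan2(e[1],e[0]));a=(a+45)%90-45
        c=np.array(r[0])
        for nm,w in(('button',b[:2]),('lid',c)):
            dd=w-B;t=np.radians(BY);print(nm,w.round(4),'in bay',(dd[0]*np.cos(t)+dd[1]*np.sin(t)).round(4),(-dd[0]*np.sin(t)+dd[1]*np.cos(t)).round(4))
        print('lid size',np.round(r[1],4),'yaw rel bay',round(float(a)-BY,1))
    cv2.imwrite(f'pics/{tag}.png',cv2.resize(p[130:250,210:350],None,fx=5,fy=5,interpolation=cv2.INTER_CUBIC)[:,:,::-1])
E
python3 - <<'E'
from h import *
boxpose('t3');need(-88,35,1,[.482,.3107,.01])
E
```

```text
time_s: 3.5
ee_pos: [0.4827, 0.3098, 0.0094]
ee_rot: [-0.501, 1.505, -0.452]
contact_force: [1.1, 4.1, 0.5]
width: 0.294
button [0.4742 0.2596] in bay -0.1454 0.0012
lid [0.4726 0.2591] in bay -0.147 0.0007
lid size [0.0595 0.0779] yaw rel bay 0.5
turn [-0.   0.1  0.1] 0.2 shift [-0.0007  0.0014  0.0006]
```

View pics/t3.png

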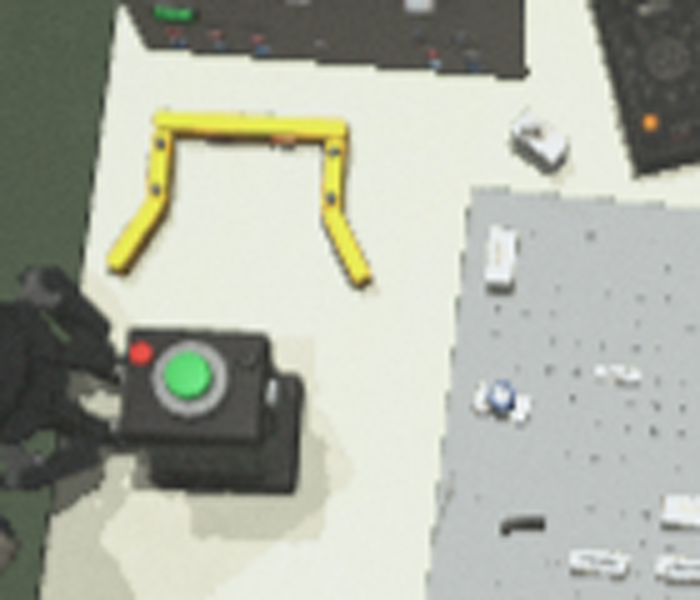

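The top crop shows the box now square to the bay, with the lid centre at about crop (195,385), y +1 mm and yaw 0.5° relative to the bay. I'll back off, then go round behind the box.

```bash
python3 -m creep '[0,0,0,0,0.02,0.003,0.3, 0,0,0,0,0.035,0.015,0.3, 0,0,0,-0.02,0.02,0.03,0.3, 0,0,0,-0.03,0,0.03,0.3, 0,0,0,-0.03,0,0.02,0.3]'; python3 - <<'E'
from h import *
need(2,35,1,[.39,.2557,.10]);print(manip.read_state()['joints'].round(2))
E
```

```text
time_s: 4.05
ee_pos: [0.3992, 0.3786, 0.1071]
ee_rot: [-0.509, 1.514, -0.469]
contact_force: [0.2, -0.0, -0.1]
width: 0.298
turn [ 0.9  0.3 90.6] 90.6 shift [-0.0092 -0.1229 -0.0071]
[ 0.93  0.73  1.58 -0.37  1.37  1.08]
```

```bash
python3 -m creep '[0,0,8.3,-0.003,0,0,0.3, 0,0,8.3,-0.003,0,0,0.3, 0,0,8.3,-0.003,0,0,0.3, 0,0,8.3,0,0,0,0.3, 0,0,8.3,0,-0.01,0,0.3, 0,0,8.3,0,-0.01,0,0.3, 0,0,8.3,0,-0.015,0,0.3, 0,0,8.3,0,-0.015,0,0.3]'; python3 - <<'E'
from h import *
need(2,35,1,[.39,.2557,.10]);print(manip.read_state()['joints'].round(2))
E
```

```text
time_s: 4.85
ee_pos: [0.3856, 0.3252, 0.1117]
ee_rot: [-1.283, 0.964, 0.46]
contact_force: [1.3, -0.7, 0.9]
width: 0.301
turn [ 1.  1. 22.] 22.1 shift [ 0.0044 -0.0695 -0.0117]
[ 1.03  0.49  2.11 -1.05  0.73  0.68]
```

```bash
python3 - <<'E'
from h import *
need(2,25,1,[.39,.2557,.10])
E
```

```text
turn [ 2.6 11.  21.9] 24.6 shift [ 0.0044 -0.0695 -0.0117]
```

```bash
python3 -m creep '[1.3,5.5,0,0,-0.01,0,0.3, 1.3,5.5,0,0,-0.015,0,0.3, 0,0,5,0,-0.015,0,0.3]'; python3 - <<'E'
from h import *
need(2,25,1,[.39,.2557,.10]);print(manip.read_state()['joints'].round(2))
E
```

```text
time_s: 5.15
ee_pos: [0.3824, 0.2789, 0.1112]
ee_rot: [-1.278, 1.061, 0.686]
contact_force: [1.6, 0.1, -0.4]
width: 0.298
turn [ 2.6 -0.6 16.1] 16.3 shift [ 0.0076 -0.0232 -0.0112]
[ 0.86  0.39  2.17 -0.81  0.57  0.22]
```

```bash
python3 -m creep '[0.9,-0.2,5.4,0.002,-0.008,0,0.3, 0.9,-0.2,5.4,0.002,-0.008,0,0.3, 0.9,-0.2,5.4,0.002,-0.008,0,0.3,0,0,0,0,0,0,0.3]'; python3 - <<'E'
from h import *
need(2,25,1,[.39,.2557,.01]);print(manip.read_state()['joints'].round(2))
E
```

```text
time_s: 5.55
ee_pos: [0.3861, 0.2467, 0.1111]
ee_rot: [-1.413, 0.86, 0.914]
contact_force: [-0.1, -0.7, -0.4]
width: 0.295
turn [ 0.3 -0.1 -0.4] 0.6 shift [ 0.0039  0.009  -0.1011]
[ 0.72  0.33  2.29 -1.02  0.32  0.06]
```

```bash
python3 -m creep '[0,2,0,0.001,0.004,-0.025,0.3, 0,2,0,0.001,0.004,-0.025,0.3, 0,0,0,0,0,-0.02,0.3, 0,0,0,0,0,0,0.3]'; python3 - <<'E'
from h import *
need(2,21,1,[.39,.2557,.01]);print(manip.read_state()['joints'].round(2))
E
```

```text
time_s: 5.95
ee_pos: [0.3898, 0.2538, 0.0405]
ee_rot: [-1.383, 0.92, 0.955]
contact_force: [-0.3, 0.2, -0.8]
width: 0.298
turn [0.3 0.  0.3] 0.4 shift [ 0.0002  0.0019 -0.0305]
[ 0.7   0.52  2.26 -1.26  0.24  0.32]
```

```bash
cat > kin.py <<'E'
import numpy as np
from scipy.spatial.transform import Rotation as Rot
from scipy.optimize import least_squares
J=np.array([[1.283,.424,1.631,0,1.089,-.019],[1.05,.6,1.56,-.29,1.27,.64],[.86,.81,1.38,-.4,1.46,1.0],[.93,.73,1.58,-.37,1.37,1.08],[1.03,.49,2.11,-1.05,.73,.68],[.86,.39,2.17,-.81,.57,.22],[.72,.33,2.29,-1.02,.32,.06],[.7,.52,2.26,-1.26,.24,.32]])
P=np.array([[.166,.602,.231],[.36,.4852,.1636],[.4861,.4067,.1134],[.3992,.3786,.1071],[.3856,.3252,.1117],[.3824,.2789,.1112],[.3861,.2467,.1111],[.3898,.2538,.0405]])
RV=np.array([[-1.01,1.326,1.008],[-.725,1.499,.106],[-.495,1.508,-.483],[-.509,1.514,-.469],[-1.283,.964,.46],[-1.278,1.061,.686],[-1.413,.86,.914],[-1.383,.92,.955]])
def fk(p,q):
    h,a0,L1,L2,Lt,e=p;r=lambda ax,a:Rot.from_euler(ax,a)
    A=r('z',q[0])*r('y',q[1]);B=A*r('y',q[2]);C=B*r('x' if 0 else 'z',q[3]);D=C*r('y',q[4])
    return r('z',q[0]).apply([a0,0,h])+A.apply([0,0,L1])+B.apply([e,0,L2])+D.apply([0,0,Lt]),D*r('z',q[5])
if True:
    s=least_squares(lambda p:np.concatenate([fk(p,q)[0]-x for q,x in zip(J,P)]),[.3,0,.45,.45,.25,0])
    K=s.x; R0=(Rot.concatenate([fk(K,q)[1].inv()*Rot.from_rotvec(v) for q,v in zip(J,RV)])).mean()
def ik(pos,R,q0):
    f=lambda q:np.r_[(fk(K,q)[0]-pos)*5,((fk(K,q)[1]*R0)*R.inv()).as_rotvec()]
    t=least_squares(f,q0);return t.x,np.abs(t.fun).max()
if __name__=='__main__':
    print(K.round(3),np.abs(s.fun).max()); print(max((fk(K,q)[1]*R0*Rot.from_rotvec(v).inv()).magnitude() for q,v in zip(J,RV)))
    from h import tgt
    for x in(.39,.42,.435,.46,.5,.575):
        for th in(15,20,25,35,45,60):
          q,e=ik([x,.2557+.035*(x-.39),.009],tgt(2,th,1),J[7]);print(x,th,q.round(2),round(e,3))
E
python3 kin.py
```

```text
[0.306 0.023 0.527 0.471 0.273 0.074] 0.010488819123906312
0.008855485778298006
0.39 15 [ 0.67  0.6   2.2  -0.89  0.2  -0.07] 0.0
0.39 20 [ 0.71  0.61  2.24 -1.51  0.21  0.58] 0.0
0.39 25 [ 0.74  0.63  2.27 -1.92  0.3   1.02] 0.0
0.39 35 [ 0.82  0.7   2.33 -2.22  0.54  1.42] 0.0
0.39 45 [ 0.9   0.81  2.36 -2.29  0.8   1.6 ] 0.0
0.39 60 [ 1.01  1.01  2.36 -2.25  1.18  1.77] 0.0
0.42 15 [ 0.63  0.61  2.15 -0.74  0.22 -0.26] 0.0
0.42 20 [ 0.66  0.62  2.19 -1.35  0.21  0.37] 0.0
0.42 25 [ 0.69  0.64  2.22 -1.84  0.27  0.89] 0.0
0.42 35 [ 0.76  0.7   2.28 -2.23  0.5   1.35] 0.0
0.42 45 [ 0.83  0.8   2.32 -2.32  0.77  1.55] 0.0
0.42 60 [ 0.93  0.99  2.33 -2.31  1.16  1.72] 0.0
0.435 15 [ 0.61  0.62  2.12 -0.67  0.23 -0.35] 0.0
0.435 20 [ 0.64  0.63  2.16 -1.27  0.21  0.27] 0.0
0.435 25 [ 0.67  0.64  2.2  -1.79  0.26  0.82] 0.0
0.435 35 [ 0.74  0.7   2.26 -2.22  0.48  1.32] 0.0
0.435 45 [ 0.8   0.79  2.3  -2.34  0.75  1.52] 0.0
0.435 60 [ 0.9   0.98  2.31 -2.33  1.15  1.69] 0.0
0.46 15 [ 0.58  0.63  2.07 -0.58  0.25 -0.47] 0.0
0.46 20 [ 0.61  0.64  2.12 -1.12  0.21  0.09] 0.0
0.46 25 [ 0.64  0.65  2.15 -1.69  0.24  0.68] 0.0
0.46 35 [ 0.69  0.7   2.22 -2.21  0.45  1.26] 0.0
0.46 45 [ 0.76  0.79  2.26 -2.35  0.72  1.48] 0.0
0.46 60 [ 0.84  0.96  2.28 -2.37  1.12  1.65] 0.0
0.5 15 [ 0.54  0.66  2.   -0.46  0.29 -0.63] 0.0
0.5 20 [ 0.56  0.66  2.04 -0.91  0.22 -0.17] 0.0
0.5 25 [ 0.59  0.67  2.08 -1.5   0.22  0.44] 0.0
0.5 35 [ 0.64  0.71  2.15 -2.18  0.41  1.16] 0.0
0.5 45 [ 0.69  0.79  2.2  -2.37  0.66  1.41] 0.0
0.5 60 [ 0.76  0.95  2.22 -2.42  1.07  1.59] 0.0
0.575 15 [ 0.48  0.71  1.84 -0.31  0.37 -0.85] 0.0
0.575 20 [ 0.49  0.71  1.89 -0.59  0.28 -0.56] 0.0
0.575 25 [ 0.51  0.71  1.93 -1.08  0.22 -0.06] 0.0
0.575 35 [ 0.55  0.74  2.01 -2.04  0.32  0.93] 0.0
0.575 45 [ 0.59  0.8   2.06 -2.37  0.56  1.29] 0.0
0.575 60 [ 0.64  0.93  2.1  -2.49  0.96  1.5 ] 0.0
```

```bash
python3 -m creep '[0.3,1.5,0.3,0.012,0.002,0,0.3, 0,1,0,0.013,0.001,0,0.3, 0,0,0,0,0,-0.01,0.3, 0,0,0,0,0,-0.01,0.3, 0,0,0,0,0,0,0.3]'; python3 - <<'E'
from h import *
need(2,18.5,1,[.42,.2565,.012]);print(manip.read_state()['joints'].round(2))
from kin import ik
for x in(.42,.435,.46,.5,.54,.575):
  print(x,[ik([x,.2557+.035*(x-.39),.012],tgt(2,th,1),[.64,.63,2.16,-1.1,.2,.3])[0][3:].round(2) for th in(18,20,22)])
E
```

```text
time_s: 6.45
ee_pos: [0.4149, 0.2577, 0.0225]
ee_rot: [-1.366, 0.953, 0.99]
contact_force: [-0.5, -0.8, 0.2]
width: 0.302
turn [ 0.2 -0.   0.3] 0.3 shift [ 0.0051 -0.0012 -0.0105]
[ 0.65  0.57  2.2  -1.03  0.22  0.04]
0.42 [array([-1.07,  0.2 ,  0.08]), array([-1.32,  0.21,  0.34]), array([-1.55,  0.23,  0.58])]
0.435 [array([-0.99,  0.21, -0.02]), array([-1.24,  0.21,  0.24]), array([-1.47,  0.22,  0.48])]
0.46 [array([-0.86,  0.22, -0.18]), array([-1.1 ,  0.21,  0.06]), array([-1.34,  0.21,  0.32])]
0.5 [array([-0.68,  0.25, -0.4 ]), array([-0.88,  0.23, -0.2 ]), array([-1.12,  0.22,  0.04])]
0.54 [array([-0.55,  0.28, -0.58]), array([-0.71,  0.25, -0.41]), array([-0.91,  0.23, -0.21])]
0.575 [array([-0.45,  0.31, -0.7 ]), array([-0.58,  0.28, -0.57]), array([-0.75,  0.25, -0.4 ])]
```

```bash
python3 -m creep '[0,0,0.3,0.002,0,-0.008,0.3, 0,0,0,0.002,0,-0.003,0.3, 0,0,0,0,0,0,0.3]'; python3 - <<'E'
from h import *
need(2,18.5,1,[.43,.2565,.012]);print(manip.read_state()['joints'].round(2))
p,d=manip.snapshot('scene');cv2.imwrite('pics/s4.png',cv2.resize(p[100:220,180:320],None,fx=5,fy=5)[:,:,::-1])
E
```

```text
time_s: 6.75
ee_pos: [0.4195, 0.2583, 0.0135]
ee_rot: [-1.371, 0.949, 0.991]
contact_force: [0.4, 0.5, -0.1]
width: 0.296
turn [0.3 0.1 0. ] 0.3 shift [ 0.0105 -0.0018 -0.0015]
[ 0.64  0.59  2.19 -1.11  0.21  0.11]
```

View pics/s4.png

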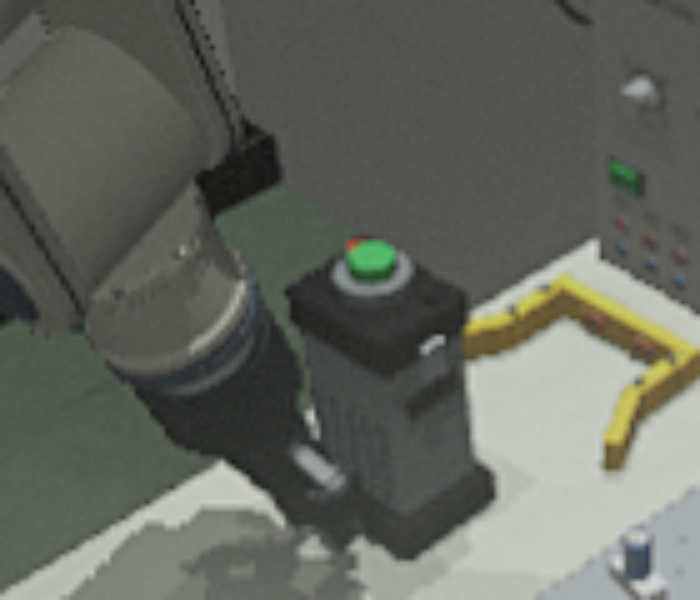

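The crop shows the fingers behind the black foot at about (350,500), with the gripper body clear of the lid. I'll start the push gently.

```bash
python3 -m creep '[0.2,0,0,0.004,0,-0.001,0.3, 0,0,0,0.004,0,0,0.3, 0,0,0,0.004,0,0,0.3, 0,0,0,0.004,0,0,0.3]'; python3 -m creep '[0,0,0,0.004,0,0,0.3,0,0,0,0.004,0,0,0.3]'; python3 - <<'E'
from h import *
boxpose('t5');need(2,18.5,1,[.43,.2575,.012]);s=manip.read_state();print(s['joints'].round(2),s['moment'])
E
```

```text
time_s: 7.2
ee_pos: [0.4348, 0.258, 0.0134]
ee_rot: [-1.368, 0.948, 0.993]
contact_force: [-8.4, 1.9, 5.5]
width: 0.298
time_s: 7.4
ee_pos: [0.4409, 0.2571, 0.0131]
ee_rot: [-1.367, 0.95, 0.996]
contact_force: [-9.3, 1.9, 7.6]
width: 0.3
button [0.4851 0.2575] in bay -0.1345 -0.0013
lid [0.4836 0.2562] in bay -0.1361 -0.0026
lid size [0.0595 0.0756] yaw rel bay -0.3
turn [ 0.1 -0.1 -0. ] 0.2 shift [-0.0115  0.0003 -0.0012]
[ 0.61  0.6   2.15 -0.99  0.21 -0.05] [0.07616036 0.9670969  0.04507682]
```

View pics/t5.png

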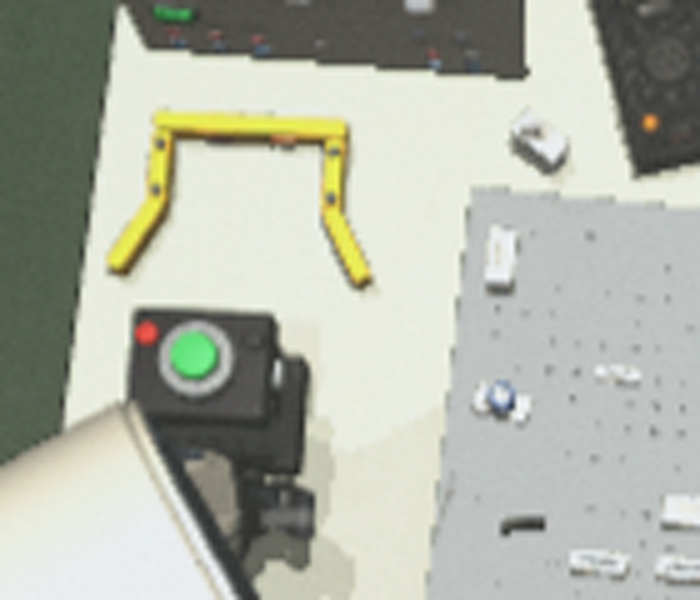

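The push works: the box moved 11 mm and stays square. But the tool feels 7.6 N upward, so the contact may be near the foot's top edge. I'll back off and go lower.

```bash
python3 -m creep '[0,0,0,-0.006,0,0,0.3, 0,0,0,0,0,-0.004,0.3,0,0,0,0,0,-0.002,0.3,0,0,0,0,0,0,0.3]'; python3 -m creep '[0,0,0,0.004,0,0,0.3,0,0,0,0.004,0,0,0.3,0,0,0,0.004,0,0,0.3]';python3 - <<'E'
from h import *
need(2,18.5,1,[.43,.2575,.008]);s=manip.read_state();print(s['joints'].round(2))
E
```

```text
time_s: 7.85
ee_pos: [0.4369, 0.257, 0.0076]
ee_rot: [-1.367, 0.95, 0.994]
contact_force: [-0.9, -0.3, 1.2]
width: 0.299
time_s: 8.15
ee_pos: [0.4477, 0.2563, 0.0073]
ee_rot: [-1.367, 0.952, 0.996]
contact_force: [-10.2, 1.0, 8.2]
width: 0.299
turn [ 0.2 -0.2  0. ] 0.2 shift [-0.0177  0.0012  0.0007]
[ 0.6   0.62  2.14 -1.    0.2  -0.04]
```

```bash
python3 -m creep '[0,0,0,0.005,0.0003,0.001,0.3,0,0,0,0.005,0.0003,0.001,0.3,0,0,0,0.005,0.0003,0,0.3,0,0,0,0.005,0.0003,0,0.3]'; python3 -m creep '[0,0,0,0.006,0.0003,0.0005,0.3,0,0,0,0.006,0.0003,0,0.3,0,0,0,0.006,0.0003,0,0.3,0,0,0,0.006,0.0003,0,0.3]'; python3 - <<'E'
from h import *
boxpose('t6');need(2,18.5,1,[.43,.2575,.009]);s=manip.read_state();print(s['joints'].round(2))
p,d=manip.snapshot('scene');cv2.imwrite('pics/s6.png',cv2.resize(p[100:220,200:340],None,fx=5,fy=5)[:,:,::-1])
E
```

```text
time_s: 8.55
ee_pos: [0.465, 0.2554, 0.0082]
ee_rot: [-1.367, 0.958, 0.999]
contact_force: [-9.7, 1.5, 6.4]
width: 0.301
time_s: 8.95
ee_pos: [0.485, 0.254, 0.0078]
ee_rot: [-1.368, 0.967, 1.003]
contact_force: [-9.6, -0.2, 8.3]
width: 0.3
button [0.5294 0.2549] in bay -0.0903 -0.0054
lid [0.528  0.2546] in bay -0.0917 -0.0057
lid size [0.0609 0.0781] yaw rel bay 0.5
turn [ 0.6 -0.9  0. ] 1.1 shift [-0.056   0.0033  0.001 ]
[ 0.55  0.63  2.07 -0.73  0.23 -0.36]
```

View pics/s6.png

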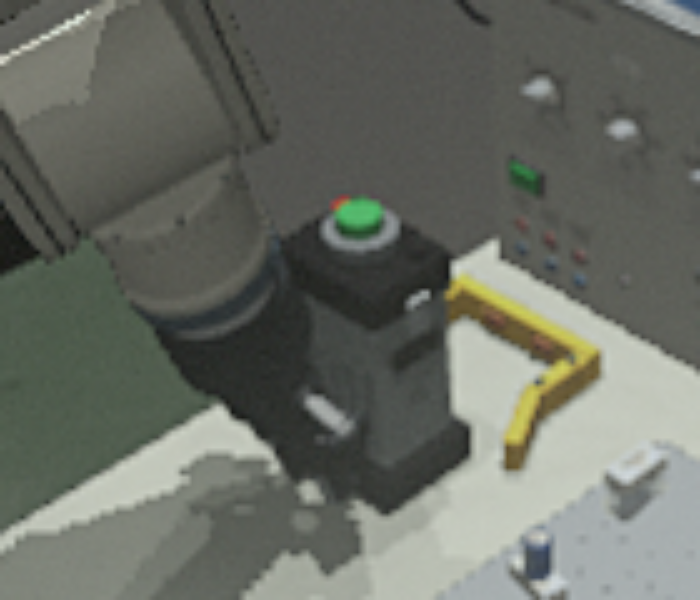

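The scene crop shows the box upright near the bay mouth, with its foot front corner at about (465,435). It has drifted about 5 mm right, so I'll steer left while pushing and restore the tilt.

```bash
python3 -m creep '[0.3,-0.5,0,0.006,0.0015,0.0005,0.3,0.3,-0.5,0,0.006,0.0015,0.0005,0.3,0,-0.2,0,0.006,0.0015,0.0003,0.3,0,-0.2,0,0.006,0.0015,0.0003,0.3]'; python3 - <<'E'
from h import *
boxpose('t7');need(2,18.5,1,[.505,.2595,.009]);s=manip.read_state();print(s['joints'].round(2))
E
```

```text
time_s: 9.45
ee_pos: [0.5078, 0.2577, 0.008]
ee_rot: [-1.369, 0.949, 0.988]
contact_force: [-3.6, -0.5, -0.6]
width: 0.294
button [0.552 0.258] in bay -0.0676 -0.0031
lid [0.5509 0.2579] in bay -0.0687 -0.0032
lid size [0.0601 0.0775] yaw rel bay -0.5
turn [0.2 0.3 0.1] 0.4 shift [-0.004   0.0012  0.0007]
[ 0.53  0.65  2.04 -0.75  0.23 -0.36]
```

View pics/t7.png

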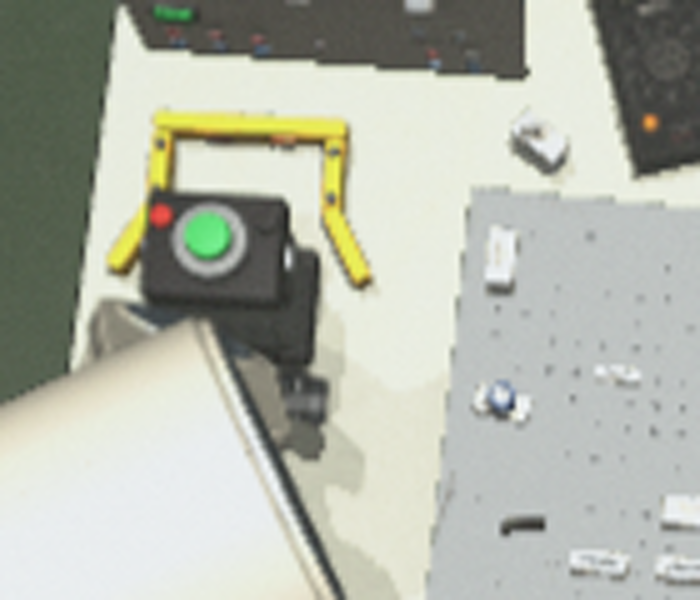

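The top crop shows the box square at the bay mouth, lid centre at about (215,245), 3 mm right of the axis. The force is down to about 4 N. I'll continue with the same steering.

```bash
python3 -m creep '[0.1,0,0,0.006,0.0014,0.0004,0.3,0,-0.1,0,0.006,0.0014,0.0003,0.3,0,-0.2,0.1,0.006,0.0014,0.0003,0.3,0,-0.2,0.1,0.006,0.001,0.0003,0.3]'; python3 - <<'E'
from h import *
boxpose('t8');need(2,18.5,1,[.53,.2605,.009]);s=manip.read_state();print(s['joints'].round(2))
E
```

```text
time_s: 9.9
ee_pos: [0.5339, 0.2633, 0.009]
ee_rot: [-1.373, 0.939, 0.984]
contact_force: [-2.2, -0.4, -1.9]
width: 0.299
button [0.5783 0.2638] in bay -0.0411 0.0017
lid [0.5776 0.2622] in bay -0.0419 0.0001
lid size [0.0617 0.0755] yaw rel bay -0.1
turn [ 0.1  0.8 -0. ] 0.8 shift [-0.0051 -0.0032 -0.0003]
[ 0.52  0.66  1.99 -0.68  0.25 -0.45]
```

View pics/t8.png

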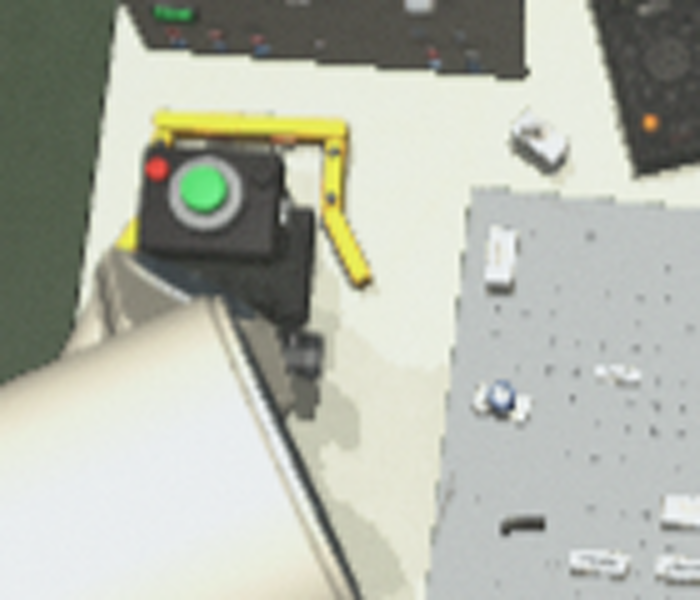

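The lid centre is now at about (212,200), on the axis to within about 2 mm, so I'll go straight in.

```bash
python3 -m creep '[0,0.4,0,0.006,-0.0002,0.0003,0.3,0,0.2,0,0.006,0,0.0003,0.3,0,0,0,0.006,0,0.0003,0.3,0,-0.1,0,0.005,0.0002,0.0003,0.3]'; python3 - <<'E'
from h import *
boxpose('t9');need(2,18.5,1,[.555,.2615,.009]);s=manip.read_state();print(s['joints'].round(2))
E
```

```text
time_s: 10.35
ee_pos: [0.5588, 0.2639, 0.0103]
ee_rot: [-1.37, 0.945, 0.991]
contact_force: [-3.2, -1.1, -2.1]
width: 0.301
button [0.6033 0.2642] in bay -0.0162 0.0012
lid [0.6008 0.2625] in bay -0.0187 -0.0004
lid size [0.0601 0.0761] yaw rel bay -0.6
turn [ 0.1  0.3 -0.1] 0.4 shift [-0.0046 -0.0026 -0.0015]
[ 0.49  0.67  1.93 -0.55  0.28 -0.6 ]
```

View pics/t9.png

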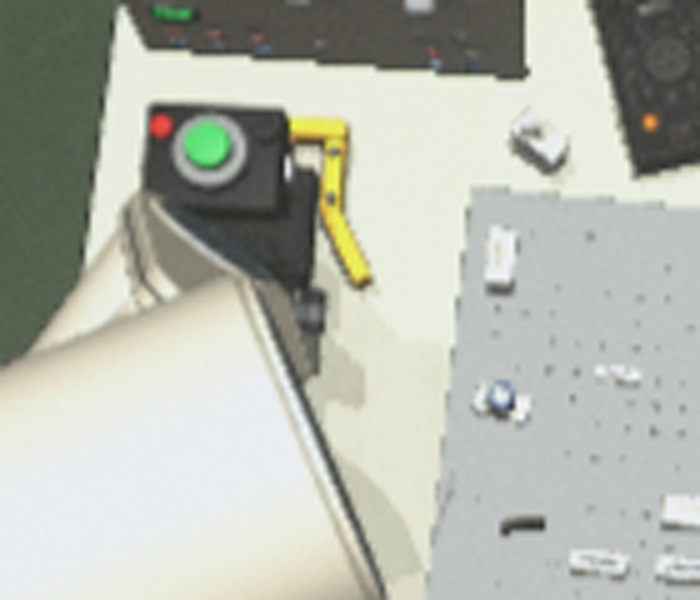

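The box is between the side fences, with the foot's right edge just inside the right fence at (315,200). About 17 mm remain, so I'll go slowly until the force rises.

```bash
python3 -m creep '[0,0.3,0,0.005,-0.0002,0,0.3,0,0,0,0.004,0,0,0.3]'; python3 -m creep '[0,0,0,0.003,0,0.0002,0.3]';python3 -m creep '[0,0,0,0.003,0,0.0002,0.3]';python3 -m creep '[0,0,0,0.002,0,0.0002,0.3]'; python3 - <<'E'
from h import *
boxpose('t10')
E
```

```text
time_s: 10.6
ee_pos: [0.5683, 0.2638, 0.0105]
ee_rot: [-1.369, 0.948, 0.995]
contact_force: [-4.1, 0.3, -1.9]
width: 0.305
time_s: 10.7
ee_pos: [0.5714, 0.2638, 0.0107]
ee_rot: [-1.369, 0.948, 0.995]
contact_force: [-3.7, -0.1, -2.1]
width: 0.302
time_s: 10.8
ee_pos: [0.5744, 0.2637, 0.0108]
ee_rot: [-1.369, 0.949, 0.995]
contact_force: [-3.8, -0.4, -2.2]
width: 0.299
time_s: 10.9
ee_pos: [0.5766, 0.2636, 0.0109]
ee_rot: [-1.369, 0.949, 0.995]
contact_force: [-3.2, 0.0, -3.0]
width: 0.301
button [0.6214 0.2638] in bay 0.0019 0.0003
lid [0.6188 0.2623] in bay -0.0007 -0.0012
lid size [0.0611 0.0757] yaw rel bay 2.9
```

```bash
python3 -m creep '[0,0,0,0.002,0,0,0.3]';python3 -m creep '[0,0,0,0.002,0,0,0.3]';python3 -m creep '[0,0,0,0.002,0,0,0.3]'
```

```text
time_s: 11.05
ee_pos: [0.5774, 0.2635, 0.0106]
ee_rot: [-1.369, 0.95, 0.996]
contact_force: [-21.8, 5.7, 12.1]
width: 0.297
time_s: 11.15
ee_pos: [0.5774, 0.2635, 0.0106]
ee_rot: [-1.369, 0.952, 0.998]
contact_force: [-20.1, 4.6, 14.7]
width: 0.297
time_s: 11.25
ee_pos: [0.5773, 0.2635, 0.0106]
ee_rot: [-1.369, 0.955, 0.999]
contact_force: [-15.7, 2.1, 10.2]
width: 0.299
```

The force jumped to 22 N and the tool stopped at x = 0.577, so the box is home against the back fence. I'll back off and check.

```bash
python3 -m creep '[0,0,0,-0.005,0,0,0.3,0,0,0,-0.02,0,0,0.3,0,0,0,-0.04,0,0.01,0.3,0,0,0,-0.03,0,0.03,0.1,0,2,0,-0.02,0,0.045,0,0,2,0,0,0,0.045,0,0,2,0,0,0,0.045,0,0,2,0,0,0,0.04,0]'; python3 - <<'E'
from h import *
boxpose('t11');need(2,0,1,[.6,.262,.25]);s=manip.read_state();print(s['joints'].round(2))
p,d=manip.snapshot('scene');cv2.imwrite('pics/s11.png',cv2.resize(p[90:210,210:350],None,fx=5,fy=5)[:,:,::-1])
E
```

```text
time_s: 12.05
ee_pos: [0.4589, 0.2659, 0.2319]
ee_rot: [-1.31, 1.051, 1.114]
contact_force: [0.7, -0.7, -0.1]
width: -0.001
button [0.6214 0.264 ] in bay 0.002 0.0005
lid [0.6188 0.2624] in bay -0.0007 -0.001
lid size [0.0611 0.0754] yaw rel bay 2.9
turn [-1.1 10.6 -0.4] 10.6 shift [ 0.1368 -0.0061  0.0109]
[ 0.55  0.21  1.93 -0.11  0.83 -1.  ]
```

View pics/t11.png

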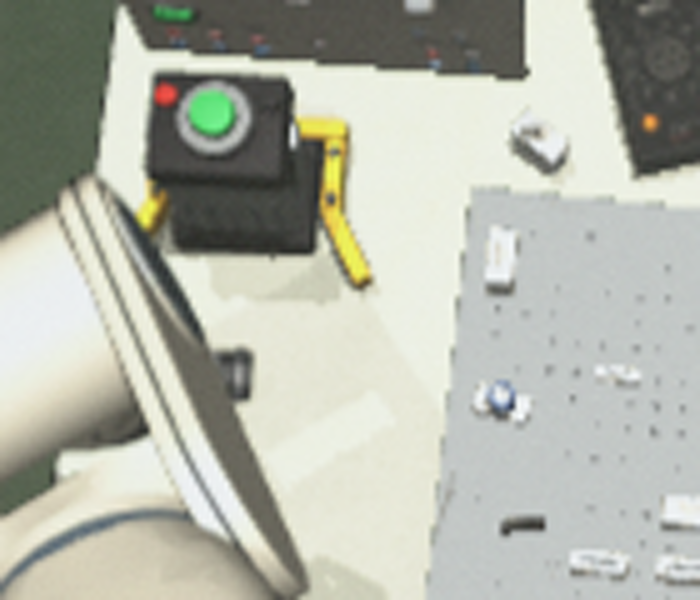

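View pics/s11.png

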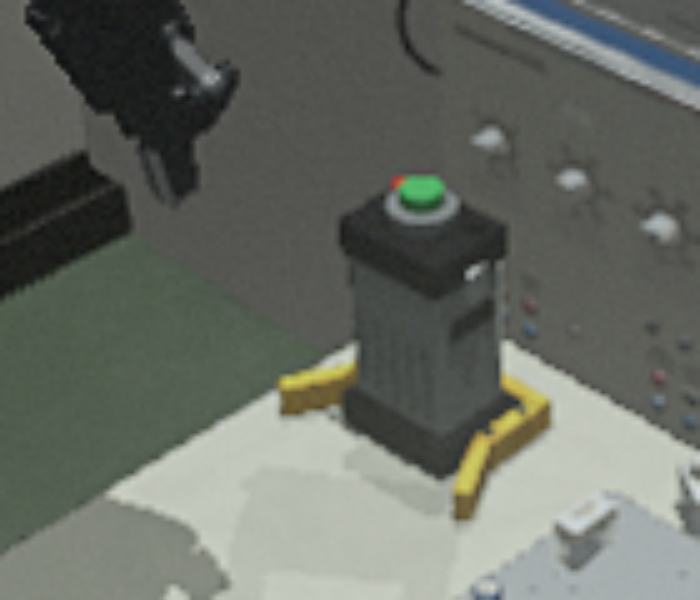

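```bash
python3 - <<'E'
from h import *
p,d=manip.snapshot('top');np.save('pics/t12.npy',p);g=cv2.cvtColor(p,cv2.COLOR_RGB2GRAY).astype(float)
print(manip.read_state()['time_s'])
# front (near) foot edge: per column, sub-pixel dark->bright crossing
def edge(cols,r0,r1,z,rev=False):
    out=[]
    for u in cols:
        c=g[r0:r1,u]; k=np.argmax(np.abs(np.diff(c))); a,b=c[max(k-1,0)],c[min(k+2,len(c)-1)];m=(a+b)/2
        # linear crossing
        j=[i for i in range(len(c)-1) if (c[i]-m)*(c[i+1]-m)<=0 and abs(i-k)<=2]
        if j: i=j[0]; out.append((u,r0+i+(m-c[i])/(c[i+1]-c[i]+1e-9)))
    W=plane('top',out,z);f=np.polyfit(W[:,1],W[:,0],1);r=W[:,0]-np.polyval(f,W[:,1]);ok=abs(r)<.003
    f=np.polyfit(W[ok,1],W[ok,0],1);print('yaw',np.degrees(np.arctan(-f[0])).round(2),'x at y=.2635',np.polyval(f,.2635).round(4),'rms',r[ok].std().round(4),ok.sum())
edge(range(247,271),174,186,.012)   # foot near edge
edge(range(244,266),161,170,.15)  # lid near edge (low contrast)
edge(range(243,266),140,149,.15)  # lid far edge
p0=np.load('pics/top0.npy');g=cv2.cvtColor(p0,cv2.COLOR_RGB2GRAY).astype(float)
edge(range(243,277),148,156,.025) # bay outer back edge, first picture
E
```

```text
12.2
yaw 4.04 x at y=.2635 0.5837 rms 0.0005 24
yaw 2.99 x at y=.2635 0.5929 rms 0.0008 20
yaw 12.13 x at y=.2635 0.6585 rms 0.0023 11
yaw 7.63 x at y=.2635 0.6665 rms 0.0016 16
```

```bash
python3 - <<'E'
from h import *
for f in('t0','t12'):
    p=np.load('pics/top0.npy' if f=='t0' else 'pics/t12.npy')
    yel=np.clip(p[...,0].astype(float)-p[...,2],0,None)   # R-B, yellow high
    cols=range(244,276) if f=='t0' else range(270,277)
    o=[]
    for u in cols:
        c=yel[146:166,u];k=c.argmax()
        # centroid of fence top band
        w=np.clip(c-40,0,None); up=[i for i in range(k) if c[i]<c[k]/2<=c[i+1]]
        if up: i=up[-1];o.append((u,146+i+(c[k]/2-c[i])/(c[i+1]-c[i])))
    W=plane('top',o,.025);q=np.polyfit(W[:,1],W[:,0],1);r=W[:,0]-np.polyval(q,W[:,1]);print(f,'bay outer back edge yaw',np.degrees(np.arctan(-q[0])).round(2),'x@.2635',np.polyval(q,.2635).round(4),'rms',r.std().round(4),len(o))
# button centre fresh
p=np.load('pics/t12.npy');hsv=cv2.cvtColor(p,cv2.COLOR_RGB2HSV);m=cv2.inRange(hsv,(45,120,80),(80,255,255));m[:,340:]=0;m[:140]=0
k,l,st,ce=cv2.connectedComponentsWithStats(m);i=1+np.argmax(st[1:,4]);print(st[i],plane('top',ce[i],.168))
p,d=manip.snapshot('scene');X=cloud('scene',d);hsv=cv2.cvtColor(p,cv2.COLOR_RGB2HSV);m=cv2.inRange(hsv,(45,120,80),(80,255,255));
k,l,st,ce=cv2.connectedComponentsWithStats(m);
for i in range(1,k):
    if st[i,4]>20: print(ce[i],plane('scene',ce[i],.168),np.median(X[l==i],0))
E
```

```text
t0 bay outer back edge yaw 2.13 x@.2635 0.6683 rms 0.0003 32
t12 bay outer back edge yaw 2.16 x@.2635 0.6687 rms 0.0001 7
[248 149   9   8  59] [[0.62144916 0.26404463 0.168     ]]
[293.74285714 127.94285714] [[0.62074815 0.26431315 0.168     ]] [0.61750602 0.26186919 0.16998815]
```

```bash
python3 - <<'E'
from h import *
def side(file,rows,c0,c1,z,lab):
    p=np.load(file);g=cv2.cvtColor(p,cv2.COLOR_RGB2GRAY).astype(float);o=[]
    for v in rows:
        c=g[v,c0:c1];m=(c.min()+c.max())/2;j=[i for i in range(len(c)-1) if (c[i]-m)*(c[i+1]-m)<0]
        if j:i=j[0];o.append((c0+i+(m-c[i])/(c[i+1]-c[i]),v))
    W=plane('top',o,z);f=np.polyfit(W[:,0],W[:,1],1);r=W[:,1]-np.polyval(f,W[:,0]);ok=abs(r)<.0025;f=np.polyfit(W[ok,0],W[ok,1],1)
    print(lab,'yaw',np.degrees(np.arctan(f[0])).round(2),'y mid',np.polyval(f,W[ok,0].mean()).round(4),'at x',W[ok,0].mean().round(3),ok.sum(),'/',len(o),r[ok].std().round(4))
f='pics/t12.npy'
side(f,range(147,164),234,246,.15,'lid left')
side(f,range(147,153),262,275,.15,'lid right')
side('pics/top0.npy',range(203,217),222,236,.15,'initial lid left (expect ~10.8)')
side('pics/top0.npy',range(197,212),250,262,.15,'initial lid right')
E
```

```text
lid left yaw 2.07 y mid 0.3024 at x 0.617 17 / 17 0.0003
lid right yaw 8.89 y mid 0.2233 at x 0.64 6 / 6 0.0006
initial lid left (expect ~10.8) yaw -6.9 y mid 0.3278 at x 0.467 4 / 14 0.0015
initial lid right yaw 1.13 y mid 0.238 at x 0.483 14 / 15 0.001
```

The lid's left edge is the cleanest line, giving yaw 2.07° against the bay's 2.13°, so the box is square. The box is home, with its centre at about (0.621, 0.264). Next I'll go above the button with the fingers shut and vertical.

```bash
python3 -m creep '[-0.5,4,0,0.02,-0.001,0.012,0,-0.5,4,0,0.04,-0.001,0.005,0,0,2.5,0,0.04,0,0,0,0,0,0,0.035,0,0,0,0,0,0,0.02,0,0,0,0,0,0,0,0,0,0]'; python3 - <<'E'
from h import *
need(2,0,1,[.621,.264,.18]);s=manip.read_state();print(s['joints'].round(2))
E
```

```text
time_s: 12.85
ee_pos: [0.6153, 0.2596, 0.2359]
ee_rot: [-1.239, 1.215, 1.252]
contact_force: [-0.8, 0.1, 0.4]
width: 0.004
turn [ 0.7 -1.3 -0.5] 1.6 shift [ 0.0057  0.0044 -0.0559]
[ 0.38  0.49  1.51 -0.    1.17 -1.23]
```

```bash
python3 -m creep '[0.7,-1.3,-0.5,0.006,0.0045,-0.02,0,0,0,0,0,0,-0.02,0,0,0,0,0,0,-0.008,0,0,0,0,0,0,0,0]'; python3 - <<'E'
from h import *
need(2,0,1,[.621,.264,.168])
p,d=manip.snapshot('scene');cv2.imwrite('pics/s12.png',cv2.resize(p[80:200,220:360],None,fx=5,fy=5)[:,:,::-1])
E
```

```text
time_s: 13.25
ee_pos: [0.6169, 0.2627, 0.1798]
ee_rot: [-1.234, 1.203, 1.236]
contact_force: [-1.0, 0.6, -0.6]
width: 0.003
turn [ 0.3 -0.4  0.1] 0.5 shift [ 0.0041  0.0013 -0.0118]
```

View pics/s12.png

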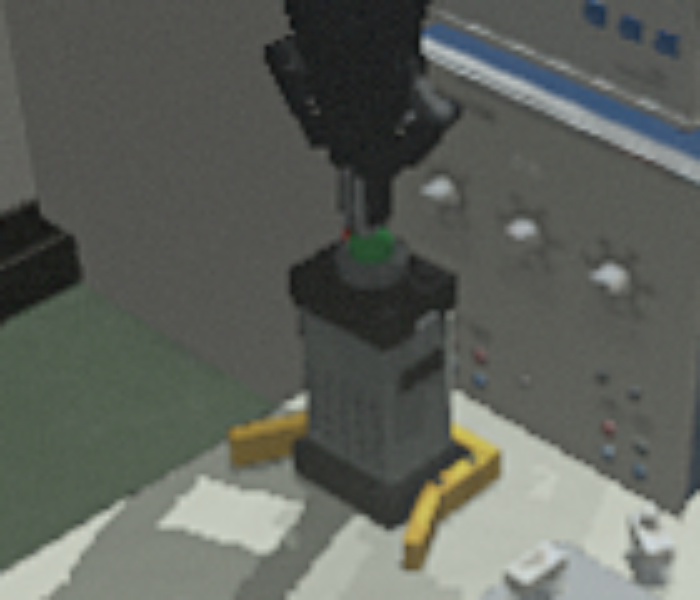

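The shut fingertips at (368,225) are just above the green button at (372,245) and centred. Now I'll press.

```bash
python3 -m creep '[0.3,-0.4,0,0.004,0.001,-0.004,0,0,0,0,0,0,-0.004,0]'; python3 -m creep '[0,0,0,0,0,-0.003,0]'; python3 -m creep '[0,0,0,0,0,-0.002,0]'; python3 -m creep '[0,0,0,0,0,-0.002,0]'
```

```text
time_s: 13.5
ee_pos: [0.6217, 0.2645, 0.1739]
ee_rot: [-1.234, 1.19, 1.232]
contact_force: [0.3, 0.1, 0.6]
width: -0.002
time_s: 13.6
ee_pos: [0.6219, 0.2646, 0.1713]
ee_rot: [-1.234, 1.189, 1.232]
contact_force: [-0.7, -1.2, 2.2]
width: 0.001
time_s: 13.7
ee_pos: [0.6219, 0.2646, 0.1696]
ee_rot: [-1.234, 1.189, 1.231]
contact_force: [-1.5, -1.2, 3.3]
width: 0.002
time_s: 13.8
ee_pos: [0.6219, 0.2646, 0.1681]
ee_rot: [-1.234, 1.189, 1.231]
contact_force: [-1.1, -1.1, 3.7]
width: -0.001
```

```bash
python3 -m creep '[0,0,0,0,0,-0.002,0]'; python3 -m creep '[0,0,0,0,0,-0.002,0]'; python3 -m creep '[0,0,0,0,0,-0.002,0]'
```

```text
time_s: 13.9
ee_pos: [0.6219, 0.2646, 0.1665]
ee_rot: [-1.235, 1.188, 1.231]
contact_force: [-2.4, -0.8, 4.1]
width: -0.002
time_s: 14.0
ee_pos: [0.6224, 0.2648, 0.1659]
ee_rot: [-1.235, 1.187, 1.23]
contact_force: [-5.8, -3.3, 19.0]
width: -0.001
time_s: 14.1
ee_pos: [0.6228, 0.2649, 0.166]
ee_rot: [-1.235, 1.186, 1.23]
contact_force: [-7.3, -3.1, 17.9]
width: 0.002
```

The button bottomed out: after a 4 N spring climb the force jumped to 19 N, about 6 mm below first contact. I'll hold briefly, then lift straight off.

```bash
python3 -m creep '[0,0,0,0,0,0,0,0,0,0,0,0,0.003,0,0,0,0,0,0,0.005,0,0,0,0,0,0,0.02,0,0,0,0,0,0,0.04,0,0,0,0,-0.03,0,0.03,0,0,0,0,-0.04,0,0.01,0,0,0,0,-0.04,0,0,0]'; python3 -m creep '[0,0,0,-0.04,0,0,0,0,0,0,-0.04,0,0,0,0,0,0,0,0,0,0]'; python3 - <<'E'
from h import *
boxpose('t13')
np.save('pics/t13.npy',manip.snapshot('top')[0])
p,d=manip.snapshot('scene');X=cloud('scene',d);hsv=cv2.cvtColor(p,cv2.COLOR_RGB2HSV);m=cv2.inRange(hsv,(45,120,80),(80,255,255));
k,l,st,ce=cv2.connectedComponentsWithStats(m);i=1+np.argmin([abs(c[0]-294) for c in ce[1:]]);print(ce[i],plane('scene',ce[i],.168),np.median(X[l==i],0))
cv2.imwrite('pics/s13.png',cv2.resize(p[80:240,200:400],None,fx=4,fy=3.75)[:,:,::-1])
E
```

```text
time_s: 14.9
ee_pos: [0.5152, 0.2649, 0.2775]
ee_rot: [-1.233, 1.182, 1.225]
contact_force: [0.7, 0.3, -0.2]
width: -0.002
time_s: 15.2
ee_pos: [0.4293, 0.2646, 0.2784]
ee_rot: [-1.234, 1.179, 1.225]
contact_force: [0.9, -0.1, 0.4]
width: -0.001
button [0.6214 0.264 ] in bay 0.002 0.0005
lid [0.6191 0.2624] in bay -0.0004 -0.0011
lid size [0.0611 0.0761] yaw rel bay 0.1
[293.69444444 127.86111111] [[0.62094621 0.26471043 0.168     ]] [0.61911167 0.26187823 0.17015293]
```

View pics/s13.png

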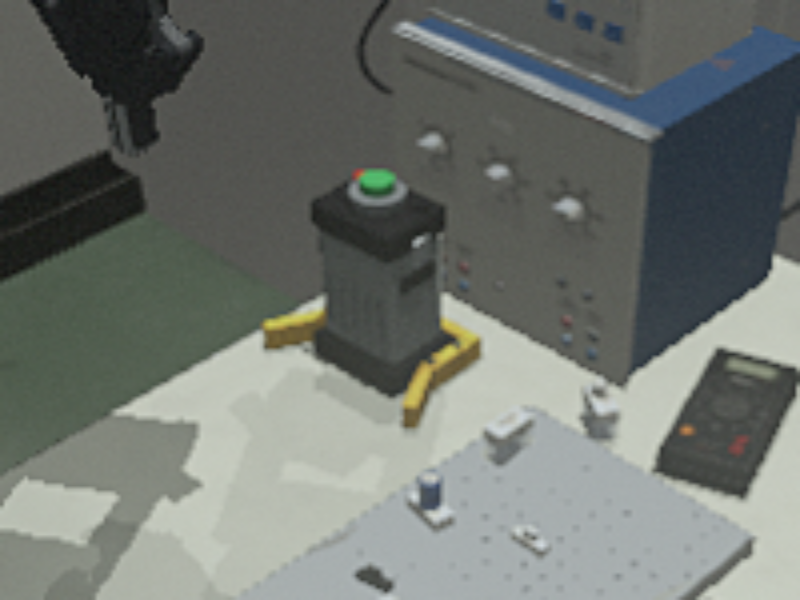

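View pics/t13.png

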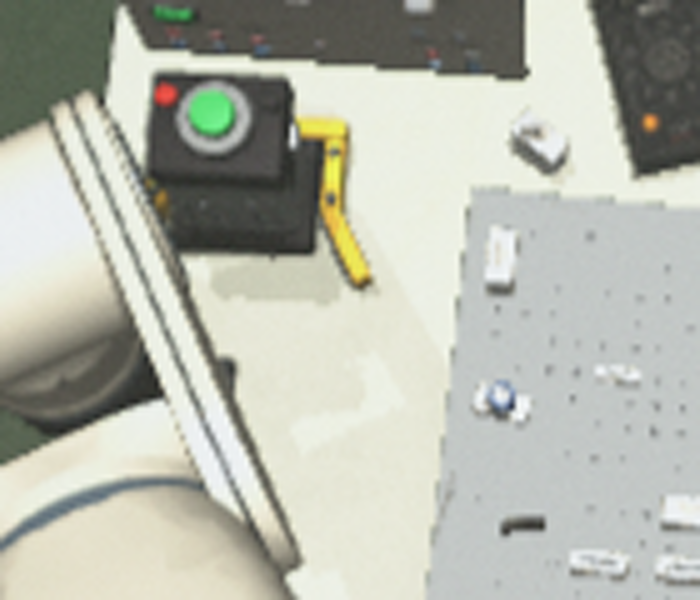

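Both views show the box upright and home, the button out at scene crop (377,182), the loose things where they were, and the arm clear. I'm handing it in.

```bash
python3 -c "
from cell import manip
print(manip.sign_off()); s=manip.read_state(); print(s['time_s'],s['contact_force'])"
```

```text
the job is handed in; nothing more can be done
None
the job is handed in; nothing more can be done
```

The box is home in the bay, the green button was pressed right down and let go, and the job is handed in at about 15.4 s of the 51 s allowed. No verdict was reported.

- **Push:** I picked the grey box over the pink look-alike. I squared it up with a low push on the left of its foot, then slid it in with two fingers behind the foot until the force jumped to 22 N at the back fence.
- **Press:** With the fingers shut I pressed the button straight down. It climbed to about 4 N on the spring, then bottomed out at 19 N about 6 mm below first contact. I lifted straight off and cleared the box.
- **Last checks:**
  - The box measured within about 2 mm of home in x and about 1 mm in y.
  - The button was out, with its top at about 0.170 m by depth against the expected 0.168 m.
  - The loose things nearby looked unmoved in the pictures; I did not measure their positions.
  - The tool force was near zero.
- **What disagreed:**
  - **Yaw:** After the push, the lid rectangle gave 2.9° off square, the foot edge about 2° and the cleanest lid edge about 0°. The last rectangle fit gave 0.1°. All but two short, poor edge fits, which I discarded, are under the 4.6° limit.
  - **Downward force:** For part of the push the fingers also pressed down on the foot with about 8 N. The box stayed upright in every picture, though I never measured its tilt.

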